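# Fetch the specimen carrier from behind the microscope heads

## Task

Load the microscope: first stand the three tall heads that hem in the small specimen carrier (the canister, the square module and the objective) upright in the white parking tray, leaving the carrier where it is, and only when all three are parked lift the carrier out and stand it centred on the round stage plate. With the carrier on the stage, put each of the three heads back on the storage board exactly where it stood at the start. Do not tip anything over, and leave the glass vial and the small tip box on the board undisturbed.

Things in the scene. Friction and masses are not known exactly. Their poses are not given: they have to be found in the camera images.
- canister_mid (a point): Tall plain black round canister, 46 mm diameter, 110 mm tall, 0.3 kg, standing on the storage board. The point is its centre, half-way up (55 mm above its foot). z is its axis, up. Grip it across its sides near the top (clear of its lower neighbours).
- module_mid (a point): Tall square aluminium sensor module, 42 x 42 mm, 104 mm tall, 0.35 kg, with three brass sockets on the lower part of its -x face, on the storage board. The point is its centre, half-way up (52 mm above its foot). x and y are square to its sides, z up. Grip it across two opposite sides near the top.
- objective_mid (a point): Tall stepped steel objective, 108 mm tall, 0.32 kg: foot 48 mm diameter up to 45 mm, taper up to 60 mm, then a neck of 34 mm diameter up to the top. The point is its centre, half-way up (54 mm above its foot). z is its axis, up. Grip it by the neck.
- carrier_mid (a point): Small low steel specimen carrier, 0.15 kg: a disc 56 mm diameter and 10 mm thick with a central upright grip post 16 mm diameter that runs from 10 mm to 46 mm above the foot; hemmed in by the three tall heads on the storage board. The point is on the post's axis, half-way up the whole thing (23 mm above the foot). z is up. Grip it by the upper part of the post.
- board: Fixed green antistatic storage board, a slab 190 (x) x 290 (y) x 8 mm; all stand on its top, 8 mm up. Origin at the centre of its underside; x away from the robot at yaw 0. White circles of 60 mm diameter mark head places at (-26, 0), (10, 64), (10, -64) mm in its frame; which head is where varies, each within 6 mm of a circle's centre. The carrier starts near (30, 0).
- tray: White parking tray, fixed, 250 (x) x 115 (y) mm outside, walls 4 mm thick and 14 mm tall above the table, its inner floor 4 mm above the table. Origin at the centre of its underside; its long side is its x axis, z up. It may stand on either side of the board, the stage on the other. Room for the three heads in a row along x, 75 mm apart.
- stage: Microscope stage, fixed: a dark block 140 x 140 x 26 mm carrying a round aluminium plate of 110 mm diameter and 10 mm thick, marked with a dark circle of 62 mm diameter at its centre. Origin at the centre of the block's underside, directly below the plate's centre; the plate's top is 36 mm above the origin. z up.
- vial_mid (a point): Small glass vial with black cap, 22 mm diameter, 42 mm tall, on a rear corner of the board: leave it alone. The point is its centre, half-way up (21 mm above its foot).
- tipbox_mid (a point): Small flat grey tip box, 36 x 36 x 16 mm, on the other rear corner of the board: leave it alone. The point is its centre, half-way up (8 mm above its foot).
Things that resemble listed ones, but are neither listed nor needed, are in the scene too. Leave any green look-alike of the part that bears module_mid alone.

How it is judged (in metres and radians):
On the way, in this order (a step that is already met when the one before it is completed fails the run):
1. all three heads stand upright, released, in the parking tray, and the carrier is still where it was (x of canister_mid in the frame of tray between -0.12 and 0.12 m and y of canister_mid in the frame of tray between -0.053 and 0.053 m and z of each of canister_mid, module_mid, objective_mid in the frame of tray below 0.072 m and linear speed of each of canister, module, objective below 0.03 m/s and angle between each of canister_mid, module_mid, objective_mid's own z axis and vertical below 0.15 rad and contact force between the fingers and canister below 0.1 N and x of module_mid in the frame of tray between -0.12 and 0.12 m and y of module_mid in the frame of tray between -0.053 and 0.053 m and contact force between the fingers and module below 0.1 N and x of objective_mid in the frame of tray between -0.12 and 0.12 m and y of objective_mid in the frame of tray between -0.053 and 0.053 m and contact force between the fingers and objective below 0.1 N and distance of carrier_mid from where it was at the start of the episode below 0.015 m), for 0.2 s.
2. the carrier stands released, centred on the stage plate, while all three heads are still parked (horizontal distance between carrier_mid and stage below 0.012 m and z of carrier_mid in the frame of stage between 0.053 and 0.065 m and linear speed of each of carrier, canister, module, objective below 0.03 m/s and angle between each of carrier_mid, canister_mid, module_mid, objective_mid's own z axis and vertical below 0.15 rad and contact force between the fingers and carrier below 0.1 N and x of canister_mid in the frame of tray between -0.12 and 0.12 m and y of canister_mid in the frame of tray between -0.053 and 0.053 m and z of each of canister_mid, module_mid, objective_mid in the frame of tray below 0.072 m and contact force between the fingers and canister below 0.1 N and x of module_mid in the frame of tray between -0.12 and 0.12 m and y of module_mid in the frame of tray between -0.053 and 0.053 m and contact force between the fingers and module below 0.1 N and x of objective_mid in the frame of tray between -0.12 and 0.12 m and y of objective_mid in the frame of tray between -0.053 and 0.053 m and contact force between the fingers and objective below 0.1 N), for 0.2 s.
At the end, for the whole second after the job is handed in: The carrier stands upright within 12 mm of the stage plate's centre; canister, module and objective each stand upright within 15 mm of where they stood at the start; vial and tip box are within 15 mm of where they were; everything is released and at rest (horizontal distance between carrier_mid and stage below 0.012 m and z of carrier_mid in the frame of stage between 0.053 and 0.065 m and linear speed of each of carrier, canister, module, objective below 0.03 m/s and angle between each of carrier_mid, canister_mid, module_mid, objective_mid's own z axis and vertical below 0.15 rad and contact force between the fingers and carrier below 0.1 N and distance of each of canister_mid, module_mid, objective_mid, vial_mid, tipbox_mid from where it was at the start of the episode below 0.015 m and contact force between the fingers and canister below 0.1 N and contact force between the fingers and module below 0.1 N and contact force between the fingers and objective below 0.1 N); the robot touches nothing.
It fails at once if a head or the carrier is tipped over (more than 40 degrees) (angle between any of canister_mid, module_mid, objective_mid, carrier_mid's own z axis and vertical above 0.7 rad).
It fails at once if the vial or the tip box is disturbed (shifted by more than 15 mm or tipped) (distance of any of vial_mid, tipbox_mid from where it was at the start of the episode above 0.015 m or angle between any of vial_mid, tipbox_mid's own z axis and vertical above 0.5 rad).
It also fails if it takes over 141 s, if anything falls off the work surface, if the arm or the gripper's body presses on something with over 40 N, if the wrist force passes 120 N, or if a joint passes its speed limit or range.

## Robot

A 6-joint arm with a two-finger parallel gripper is mounted at the origin on the work surface. World frame = base frame: x ahead of the robot, y to its left, z up, the work surface at z = 0. Lengths are in mm, angles in rad, forces in N, time in s.
With the tool pointing down it reaches from about 350 to 975 mm from the base axis. Payload 7.1 kg.
Tool frame: the origin (TCP) lies midway between the tips of the shut fingers; the grasp point (between the pads) lies 19 mm behind it (ctrl.tcp_to_grasp is the distance from the TCP to the grasp point, in mm); z points along the fingers, y is the line along which they close (so a half turn about z gives the same grasp; the last joint's range is limited). The gripper opens to 88 mm and grips with 3 to 60 N. Pads are 20 mm wide; open, the fingers measure 115 mm over their backs; the gripper's body (75 mm by 178 mm) begins 61 mm behind the grasp point.
Start: joints at [1.123, 0.423, 1.63, -0, 1.089, -0.019], TCP at [259.83, 568.413, 222.675] pointing down, gripper open.
Joint ranges: [-3, 3], [-0.9, 2.11], [0.09, 2.58], [-1.31, 4.45], [0.11, 2.69], [-2.54, 2.54]. Speed limits (rad/s): [2.39, 2.39, 3.01, 3.14, 3.14, 3.14].

## Interface

Orientations are given as a rotation vector (axis times angle).
In Python, from workcell import get_obs, cams, ticket, boxes_of, ctrl gives the robot as it stands.
- The arm moves only by the shell command python3 -m creep 'ROWS' [OPENING]. ROWS is JSON, one flat list of numbers, 4 for each row, row after row: the shift along the world's x, y, z in m, then the turn about the world's z in rad. In form: [tx, ty, tz, spin, tx, ty, tz, spin, ...]. A call has 1 to 10 rows; each row is the pose to reach, as a shift and turn from the pose commanded when the call began; what a row does not reach only later rows make up. A row lasts 1/12 s, in which the tool goes at most 41.7 mm and 7.16 degrees, less where a joint would pass 70% of its speed; a pose out of reach is approached as far as the arm can. A call with a gripper value outside its range is refused whole. OPENING is the opening, from 0 (shut) to 1 (fully open), set as the call begins (- or left out, the last holds). The fingers move at their own pace and stop on an object; the grip force is fixed at half the most. Time passes only in rows, so rows that repeat a pose let the fingers close. It gives the time, the measured TCP pose, the force, the opening and the grip force at its end, in the units of the state.
- get_obs(): the state, without advancing time (a new reading comes with each control period).
- cams.get_image(name): name is "scene" or "side" or "wrist"; returns (picture, depth): 480x640x3 uint8, red, green, blue; 480x640 float32, mm along the optical axis (not along the pixel's ray), 0 where there is no reading.
- cams.get_calibration(name): a dict with "mtx" (3x3 intrinsics, pixels), "R" (3x3) and "t" (3): a world point X has camera coordinates R X + t; the wrist camera has in their place "mount" (4x4, takes a point from camera to tool coordinates, whose origin is the TCP and whose axes are the flange's). Camera axes: x right, y down, z forward; pixel columns grow to the right and rows downward; lengths in mm; the calibration is good to about 2 mm. A picture is of the moment at which its call begins: read the wrist's pose just before it. get_calibration takes no time and is no camera call.
- ticket.close_job(): hands the job in; it is judged then, once.
Trained networks look in the newest picture that a camera, given by its name, has taken for a name from the list of things; names that differ only in an ending like _2 or _b are one class to them, and where a whole thing is asked for, a point or a joint stands for the part that bears it (a point fixed in the world has none). Each returns a list of dicts, best first, with "score" (0 to 1); they miss things now and then, are a little off and sometimes report something else, mostly with a low value. They report only what shows in the picture. A call takes as long as a camera call. They do not tell look-alikes from the thing itself.
- boxes_of(camera, target): "centre" ([column, row] in pixels, amid what is visible of it).
The state is a dict: "t": time; "qpos": joint angles; "qvel": joint speeds; "joint_torque": joint torques, N m; "ee_pos": TCP position; "orientation": TCP orientation; "ft_force": force on the tool from outside, world axes, zero at the start; "moment": the same for the moment, N m; "width": finger opening in mm; "grasp_force": force on a finger pad.
Only numpy, scipy, OpenCV 4.12 (cv2) and the standard library are available. Lean on these libraries where they do the work, as an engineer would, in place of code of your own. Each camera call takes 0.05 s, during which the arm holds its last target. There are 200 camera calls.

## Working session

There is one attempt and no reset: what is moved stays moved. The work goes in short steps, Python scripts to look and compute and a shell command to move; the robot and the scene stay as the last step left them, time stands still between calls to the robot, and variables do not carry over. Pictures are saved under pics/ and viewed, at most 14 in all, crops included, and the job is handed in when it is done.

```bash
mkdir -p pics
cat > h.py <<'E'
import numpy as np, cv2
from workcell import get_obs, cams, ticket, boxes_of, ctrl
from scipy.spatial.transform import Rotation as Ro
def shot(n):
    o=get_obs(); im,d=cams.get_image(n); c=cams.get_calibration(n)
    K=np.array(c["mtx"])
    if "R" in c: R=np.array(c["R"]);t=np.array(c["t"]).ravel(); Rw=R.T; p=-R.T@t
    else:
        M=np.array(c["mount"]); T=np.eye(4); T[:3,:3]=Ro.from_rotvec(o["orientation"]).as_matrix(); T[:3,3]=o["ee_pos"]
        T=T@M; Rw=T[:3,:3]; p=T[:3,3]
    return im,d,K,Rw,p
def cloud(d,K,Rw,p):
    v,u=np.mgrid[:d.shape[0],:d.shape[1]]
    r=np.stack([(u-K[0,2])/K[0,0],(v-K[1,2])/K[1,1],np.ones_like(u)],-1)*d[...,None]
    X=r@Rw.T+p; X[d<=0]=np.nan; return X
def onz(u,v,z,K,Rw,p):
    r=Rw@np.linalg.solve(K,[u,v,1.]); return p+r*(z-p[2])/r[2]
E
python3 - <<'E'
from h import *
for n in("scene","side","wrist"):
    im,d,K,Rw,p=shot(n); cv2.imwrite(f"pics/{n}0.png",im[...,::-1]); X=cloud(d,K,Rw,p); np.savez(f"{n}0.npz",im=im,X=X,K=K,Rw=Rw,p=p)
    print(n,p.round(),Rw[:,2].round(2))
    if n!="wrist":
      for t in("canister_mid","module_mid","objective_mid","carrier_mid","board","tray","stage","vial_mid","tipbox_mid"):
        print(t,[(np.round(b["centre"]).tolist(),round(b["score"],2),X[int(b["centre"][1]),int(b["centre"][0])].round().tolist()) for b in boxes_of(n,t)][:3])
o=get_obs();print(o, ctrl.tcp_to_grasp)
E
```

```text
scene [1201.  -67.  910.] [-0.62  0.05 -0.78]
canister_mid [([371.0, 259.0], 0.95, [623.0, 86.0, 84.0]), ([280.0, 279.0], 0.57, [617.0, -98.0, 23.0]), ([458.0, 238.0], 0.19, [516.0, 305.0, 2.0])]
module_mid [([392.0, 187.0], 0.97, [419.0, 160.0, 72.0]), ([286.0, 181.0], 0.89, [392.0, -79.0, 82.0]), ([313.0, 252.0], 0.66, [603.0, -28.0, 91.0])]
objective_mid [([342.0, 243.0], 0.91, [571.0, 34.0, 72.0]), ([350.0, 283.0], 0.31, [626.0, 48.0, 9.0])]
carrier_mid [([338.0, 276.0], 0.84, [614.0, 24.0, 19.0])]
board [([350.0, 281.0], 0.71, [618.0, 47.0, 5.0])]
tray [([459.0, 235.0], 0.61, [507.0, 310.0, 0.0])]
stage [([176.0, 250.0], 0.82, [537.0, -319.0, 34.0])]
vial_mid [([396.0, 285.0], 0.5, [664.0, 132.0, 48.0])]
tipbox_mid [([281.0, 280.0], 0.71, [620.0, -98.0, 25.0])]
side [450. 745. 631.] [ 0.1  -0.78 -0.62]
canister_mid [([277.0, 256.0], 0.9, [601.0, 113.0, 85.0]), ([296.0, 208.0], 0.57, [585.0, -8.0, 100.0])]
module_mid [([413.0, 214.0], 0.73, [374.0, -51.0, 67.0]), ([296.0, 209.0], 0.59, [587.0, -10.0, 96.0]), ([398.0, 306.0], 0.58, [403.0, 203.0, 82.0])]
objective_mid [([311.0, 24
[... 486 characters left out ...]
1 -0.96]
{'t': 1.05, 'qpos': array([ 1.12301244e+00,  4.23092401e-01,  1.62988465e+00,  1.73928806e-05,
        1.08859992e+00, -1.90396093e-02]), 'qvel': array([ 0.00086918,  0.00076598, -0.00051179, -0.00211978,  0.00025879,
        0.00132258]), 'joint_torque': array([ 2.12513725e-03, -5.44612670e+01, -2.74045068e+01,  6.45848550e-02,
        1.68010412e-02,  2.29146315e-05]), 'ee_pos': array([259.82278684, 568.42716393, 222.6858544 ]), 'orientation': array([-6.68333467e-01, -3.06966829e+00, -2.95734566e-05]), 'ft_force': array([ 0.36812351, -0.02094656, -0.33786479]), 'moment': array([0.08567431, 0.01234341, 0.0099894 ]), 'grasp_force': 0.0, 'width': 87.73322085065121} 18.700000000000003
```

View pics/scene0.png

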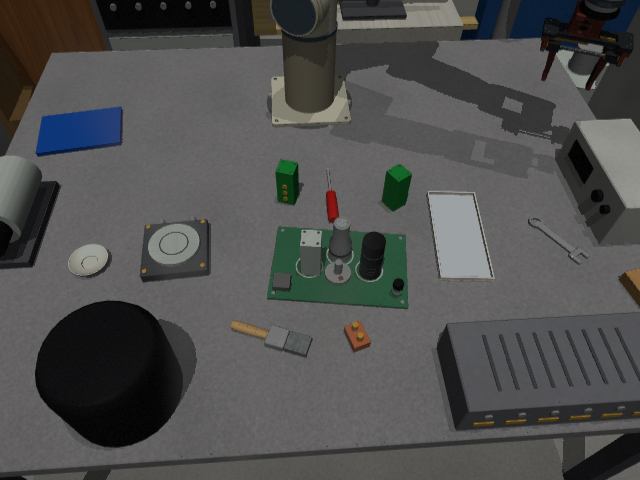

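View pics/side0.png

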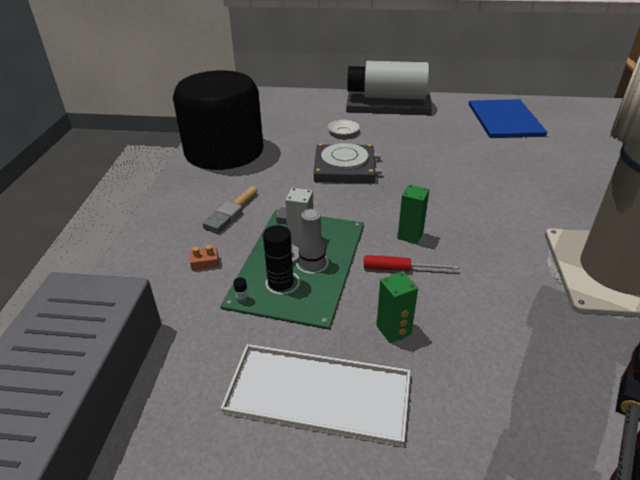

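The networks' module hits are scene (313,252), which is silver with white and brass and stands on the board, and scene (287,181) and (396,187), which are the green look-alikes off the board. The silver one fits the description. The canister is at (372,256), the objective at (341,238), the carrier at (338,270), the tray at (459,235) and the stage at (176,245).

```bash
cat > m.py <<'E'
from h import *
from scipy.optimize import least_squares
def circ(P,r):
    f=lambda c:np.hypot(P[:,0]-c[0],P[:,1]-c[1])-r
    m=P[:,:2].mean(0); s=least_squares(f,m,loss="soft_l1",f_scale=1.); return s.x.round(1),np.abs(s.fun).mean().round(2),len(P)
E
python3 - <<'E'
from m import *
D={n:np.load(n+"0.npz") for n in("scene","side")}
im=D["scene"]["im"]; cv2.imwrite("pics/crop0.png",cv2.resize(im[215:315,255:425,::-1],None,fx=4.5,fy=4.5,interpolation=cv2.INTER_CUBIC))
def sel(n,c,r,z0,z1):
    X=D[n]["X"]; im=D[n]["im"]; m=(np.hypot(X[...,0]-c[0],X[...,1]-c[1])<r)&(X[...,2]>z0)&(X[...,2]<z1); return X[m],im[m]
for n in D:
    for nm,c,r,z0,z1,rad in(("can",(605,95),35,70,112,23),("obj",(555,40),32,75,112,17),("post",(605,28),16,25,50,8),("vial",(655,138),20,15,60,11)):
        P,_=sel(n,c,r,z0,z1); print(n,nm,circ(P,rad),P[:,2].max().round() if len(P) else 0)
    P,_=sel(n,(590,-25),45,104,116)
    print(n,"modtop",len(P),cv2.minAreaRect(P[:,:2].astype(np.float32)))
    P,_=sel(n,(640,-95),45,18,28)
    print(n,"tip",len(P),P.mean(0).round())
    X=D[n]["X"]; I=D[n]["im"].astype(int)
    m=(I.min(-1)>110)&(np.hypot(X[...,0]-507,X[...,1]-310)<160)&(abs(X[...,2]-8)<12)
    k,l,s,_=cv2.connectedComponentsWithStats(m.astype(np.uint8)); b=1+s[1:,4].argmax()
    print(n,"tray",cv2.minAreaRect(X[l==b][:,:2].astype(np.float32)))
    m=(I[...,1]>I[...,0]*1.4)&(I[...,1]>I[...,2]*1.1)&(abs(X[...,2]-8)<6)&(np.hypot(X[...,0]-600,X[...,1]-45)<190)
    print(n,"board",cv2.minAreaRect(X[m][:,:2].astype(np.float32)))
    m=(abs(X[...,2]-36)<4)&(np.hypot(X[...,0]-525,X[...,1]+305)<80)
    print(n,"plate",cv2.minEnclosingCircle(X[m][:,:2].astype(np.float32)))
E
```

```text
scene can (array([600.5,  92.3]), np.float64(0.63), 288) 112.0
scene obj (array([551.9,  32.5]), np.float64(0.69), 184) 112.0
scene post (array([603.7,  23.9]), np.float64(0.84), 51) 50.0
scene vial (array([657.5, 140.6]), np.float64(2.24), 168) 53.0
scene modtop 389 ((583.40087890625, -31.943931579589844), (41.799293518066406, 45.10304641723633), 84.85531616210938)
scene tip 273 [623. -95.  23.]
scene tray ((500.98175048828125, 310.80377197265625), (121.758544921875, 268.06207275390625), 84.7904052734375)
scene board ((578.7415161132812, 29.5460205078125), (289.6441955566406, 193.62698364257812), 81.6823959350586)
scene plate ((520.676513671875, -323.36407470703125), 56.72513198852539)
side can (array([602.6,  92.4]), np.float64(0.69), 550) 112.0
side obj (array([553.6,  32.9]), np.float64(0.74), 337) 112.0m.py:5: RuntimeWarning: Mean of empty slice.
  m=P[:,:2].mean(0); s=least_squares(f,m,loss="soft_l1",f_scale=1.); return s.x.round(1),np.abs(s.fun).mean().round(2),len(P)
  ret = um.true_divide(
Traceback (most recent call last):
  File "m.py", line 5, in circ
    m=P[:,:2].mean(0); s=least_squares(f,m,loss="soft_l1",f_scale=1.); return s.x.round(1),np.abs(s.fun).mean().round(2),len(P)
                         ~~~~~~~~~~~~~^^^^^^^^^^^^^^^^^^^^^^^^^^^^^^^
ValueError: Initial guess is outside of provided bounds
```

View pics/crop0.png

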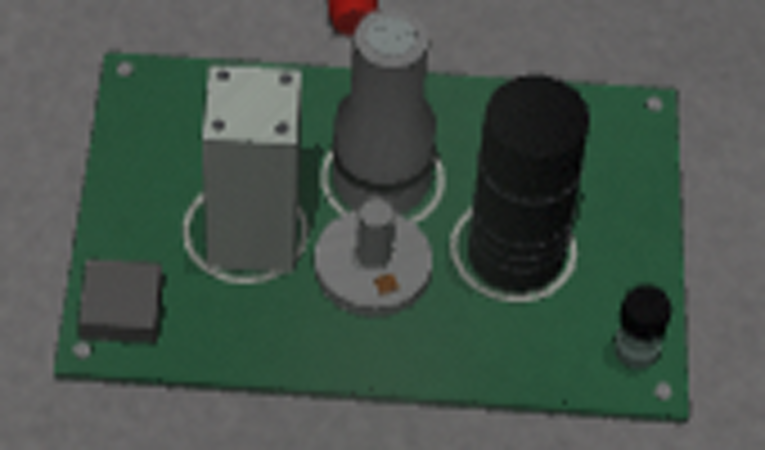

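The crop confirms the silver aluminium module with its bolted top (about (250,170) in the crop) and the carrier in the middle. I'll go above the board.

```bash
python3 -m creep '[0.3,-0.53,0.077,0.342,0.3,-0.53,0.077,0.342,0.3,-0.53,0.077,0.342,0.3,-0.53,0.077,0.342,0.3,-0.53,0.077,0.342,0.3,-0.53,0.077,0.342,0.3,-0.53,0.077,0.342,0.3,-0.53,0.077,0.342,0.3,-0.53,0.077,0.342,0.3,-0.53,0.077,0.342]' 0.8
```

```text
t: 1.88
ee_pos: [463.9, 207.2, 275.5]
orientation: [0.136, 3.138, 0.0]
ft_force: [0.4, -0.1, -0.0]
width: 70.4
grasp_force: 0.0
```

```bash
python3 -m creep '[0.1,-0.178,0.025,0,0.1,-0.178,0.025,0,0.1,-0.178,0.025,0,0.1,-0.178,0.025,0,0.1,-0.178,0.025,0,0.1,-0.178,0.025,0,0.1,-0.178,0.025,0]'
python3 - <<'E'
from m import *
im,d,K,Rw,p=shot("wrist"); o=get_obs(); print(o["ee_pos"].round(1),Ro.from_rotvec(o["orientation"]).as_matrix()[:,1].round(3),K[0,0])
X=cloud(d,K,Rw,p); cv2.imwrite("pics/w1.png",im[...,::-1])
np.savez("w1.npz",X=X,im=im)
def sel(c,r,z0,z1): return X[(np.hypot(X[...,0]-c[0],X[...,1]-c[1])<r)&(X[...,2]>z0)&(X[...,2]<z1)]
for nm,c,r,z0,z1 in(("can",(601,92),40,114,122),("obj",(552,33),30,112,120),("post",(604,24),16,48,58),("disc",(604,24),40,14,22),("mod",(583,-32),40,108,116),("vial",(657,140),20,44,60),("tip",(623,-95),40,20,28)):
    P=sel(c,r,z0,z1)
    if len(P)<5: print(nm,len(P)); continue
    print(nm,len(P),np.median(P[:,2]).round(1),np.round(cv2.minAreaRect(P[:,:2].astype(np.float32))[0],1),cv2.minAreaRect(P[:,:2].astype(np.float32))[1:],np.round(cv2.minEnclosingCircle(P[:,:2].astype(np.float32))[0],1))
E
```

```text
t: 2.47
ee_pos: [563.9, 29.4, 299.9]
orientation: [0.142, 3.138, 0.0]
ft_force: [-0.1, 0.8, -0.2]
width: 70.5
grasp_force: 0.0
[563.   30.7 299.6] [0.089 0.996 0.   ] 413.0399001031114
can 2068 118.5 [601.4  93.8] ((44.824947357177734, 45.210906982421875), 85.94873809814453) [601.3  93.9]
obj 1230 116.8 [552.6  34.2] ((33.0750732421875, 32.76840591430664), 85.36597442626953) [552.7  34.4]
post 194 54.5 [604.   25.5] ((14.443499565124512, 15.011564254760742), 85.23262786865234) [604.4  25.3]
disc 1383 18.7 [605.6  20.3] ((63.65845489501953, 50.73930358886719), 83.22726440429688) [600.7  19.8]
mod 2219 112.7 [582.8 -30. ] ((42.28400802612305, 42.592803955078125), 83.14826965332031) [582.6 -29.8]
vial 286 50.2 [657.5 143.1] ((21.886241912841797, 17.704893112182617), 44.62512969970703) [658.8 141.7]
tip 1015 24.6 [620.7 -93.4] ((36.38383102416992, 36.301910400390625), 82.9987564086914) [621.  -93.7]
```

View pics/w1.png

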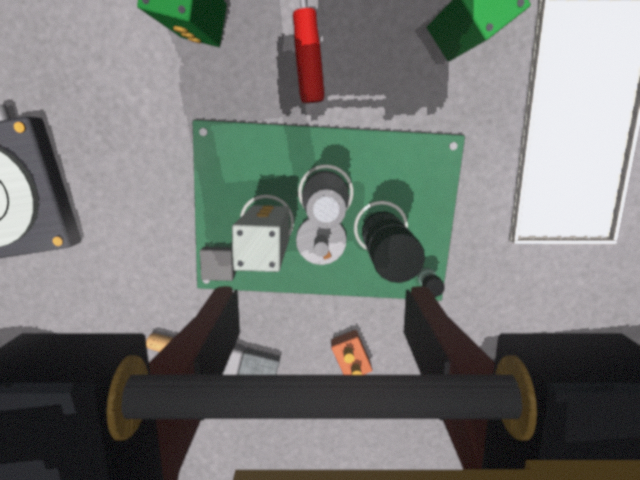

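```bash
python3 -m creep '[0.038,0.063,-0.15,-0.03,0.038,0.063,-0.15,-0.03,0.038,0.063,-0.15,-0.03,0.038,0.063,-0.15,-0.03,0.038,0.063,-0.15,-0.03,0.038,0.063,-0.15,-0.03,0.038,0.063,-0.18,-0.03,0.038,0.063,-0.219,-0.03,0.038,0.063,-0.219,-0.03,0.038,0.063,-0.219,-0.03]' && python3 -m creep '[0,0,0,0,0,0,0,0,0,0,0,0,0,0,0,0,0,0,0,0,0,0,0,0]' 0.3; python3 -c "
from h import *
o=get_obs();print(o['ee_pos'].round(1))"
```

```text
t: 3.35
ee_pos: [600.5, 94.0, 82.0]
orientation: [-0.183, -3.135, 0.001]
ft_force: [-1.0, -0.6, -0.0]
width: 69.9
grasp_force: 0.0
t: 3.85
ee_pos: [602.4, 94.1, 82.8]
orientation: [0.183, 3.134, 0.001]
ft_force: [-1.0, -0.7, 8.9]
width: 45.6
grasp_force: 30.0
[602.4  94.1  82.8]
```

```bash
python3 -m creep '[0,0,0.02,0,0,0,0.06,0,-0.005,0.04,0.06,0,-0.01,0.08,0.06,0,-0.016,0.12,0.06,0,-0.021,0.16,0.06,0,-0.027,0.2,0.06,0,-0.027,0.208,0.06,0,-0.027,0.208,0.06,0]'
python3 - <<'E'
from h import *
for n in("scene","side"):
    D=np.load(n+"0.npz"); X=D["X"]; I=D["im"].astype(int)
    m=(I.min(-1)>120)&(np.hypot(X[...,0]-507,X[...,1]-310)<160)&(X[...,2]<8)
    m=cv2.morphologyEx(m.astype(np.uint8),cv2.MORPH_OPEN,np.ones((5,5)))
    print(n,cv2.minAreaRect(X[m>0][:,:2].astype(np.float32)),np.median(X[m>0][:,2]))
    Z=X[...,2]; m=(abs(Z-36)<3)&(np.hypot(X[...,0]-520,X[...,1]+320)<75)
    print("plate",cv2.minEnclosingCircle(X[m][:,:2].astype(np.float32)))
E
```

```text
t: 4.6
ee_pos: [573.3, 305.0, 140.7]
orientation: [-0.177, -3.137, -0.001]
ft_force: [0.5, -0.5, -3.8]
width: 45.7
grasp_force: 30.0
scene ((504.8404235839844, 309.29644775390625), (105.90165710449219, 239.38377380371094), 84.8105239868164) 3.1582132010796613
plate ((521.831298828125, -325.0035400390625), 55.92366409301758)
side ((513.1162109375, 338.8134765625), (201.4620361328125, 298.6869201660156), 76.05584716796875) 4.217009546505835
plate ((520.7069702148438, -322.3574523925781), 57.71171569824219)
```

```bash
python3 -m creep '[0,0,-0.03,0,0,0,-0.05,0,0,0,-0.06,0,0,0,-0.062,0,0,0,-0.062,0,0,0,-0.062,0]'; python3 -m creep '[0,0,0,0,0,0,0,0,0,0,0,0]' 0.75
```

```text
t: 5.1
ee_pos: [574.7, 301.4, 79.2]
orientation: [0.185, 3.136, 0.0]
ft_force: [0.2, 0.8, -4.4]
width: 45.8
grasp_force: 30.0
t: 5.35
ee_pos: [574.9, 302.4, 79.9]
orientation: [0.183, 3.135, 0.002]
ft_force: [-0.5, -0.2, -0.2]
width: 62.0
grasp_force: 0.0
```

```bash
python3 -m creep '[0,0,0.04,0,0,0,0.075,0,0.009,-0.332,0.075,0,0.009,-0.332,0.075,0,0.009,-0.332,0.075,0,0.009,-0.332,0.075,0,0.009,-0.332,0.075,0,0.009,-0.332,0.075,0,0.009,-0.332,0.075,0,0.009,-0.332,0.075,0]' 0.72; python3 -m creep '[0,0,0,0,0,0,0,0]'
```

```text
t: 6.18
ee_pos: [583.4, -31.9, 154.7]
orientation: [0.183, 3.135, -0.0]
ft_force: [1.3, 0.1, -0.3]
width: 62.8
grasp_force: 0.0
t: 6.35
ee_pos: [583.5, -31.9, 154.5]
orientation: [0.19, 3.135, 0.0]
ft_force: [-0.8, 0.8, 0.3]
width: 63.1
grasp_force: 0.0
```

```bash
python3 -m creep '[0,0.001,-0.035,0,0,0.001,-0.06,0,0,0.001,-0.078,0,0,0.001,-0.078,0,0,0.001,-0.078,0]'; python3 -m creep '[0,0,0,0,0,0,0,0,0,0,0,0,0,0,0,0]' 0.3
```

```text
t: 6.77
ee_pos: [582.8, -27.5, 75.5]
orientation: [-0.181, -3.135, -0.0]
ft_force: [-0.4, 0.1, -0.1]
width: 63.0
grasp_force: 0.0
t: 7.1
ee_pos: [584.0, -28.9, 77.1]
orientation: [0.183, 3.134, -0.0]
ft_force: [0.2, 0.1, 5.7]
width: 42.1
grasp_force: 29.9
```

```bash
python3 -m creep '[0,0,0.03,0,0,0,0.07,0,0,0,0.105,0,0,0,0.13,0,-0.079,0.34,0.13,0,-0.079,0.34,0.13,0,-0.079,0.34,0.13,0,-0.079,0.34,0.13,0,-0.079,0.34,0.13,0,-0.079,0.34,0.13,0]'; python3 -c "
from h import *
o=get_obs();print(o['ee_pos'].round(1))"
```

```text
t: 7.93
ee_pos: [525.5, 216.2, 206.0]
orientation: [-0.184, -3.136, 0.0]
ft_force: [1.1, -1.9, -3.9]
width: 41.9
grasp_force: 29.9
[525.5 216.2 206. ]
```

```bash
python3 -m creep '[-0.022,0.096,0,0,-0.022,0.096,0,0,-0.022,0.096,0,0,-0.022,0.096,-0.04,0,-0.022,0.096,-0.08,0,-0.022,0.096,-0.11,0,-0.022,0.096,-0.125,0,-0.022,0.096,-0.132,0,-0.022,0.096,-0.132,0,-0.022,0.096,-0.132,0]'; python3 -m creep '[0,0,0,0,0,0,0,0,0,0,0,0]' 0.72
```

```text
t: 8.77
ee_pos: [504.9, 310.4, 74.2]
orientation: [0.184, 3.136, 0.0]
ft_force: [-0.4, 0.7, -4.1]
width: 41.9
grasp_force: 30.0
t: 9.02
ee_pos: [505.3, 310.9, 74.8]
orientation: [0.184, 3.135, 0.002]
ft_force: [-0.1, 0.1, -0.1]
width: 58.6
grasp_force: 0.0
```

```bash
python3 -m creep '[0,0,0.04,0,0,0,0.075,0,0.048,-0.276,0.075,0,0.048,-0.276,0.075,0,0.048,-0.276,0.075,0,0.048,-0.276,0.075,0,0.048,-0.276,0.075,0,0.048,-0.276,0.075,0,0.048,-0.276,0.075,0,0.048,-0.276,0.075,0]' 0.72; python3 -m creep '[0,0,-0.03,0,0,0,-0.055,0,0,0,-0.07,0,0,0,-0.07,0,0,0,-0.07,0]'; python3 -m creep '[0,0,0,0,0,0,0,0,0,0,0,0,0,0,0,0]' 0.15
```

```text
t: 9.85
ee_pos: [553.8, 30.0, 149.6]
orientation: [0.19, 3.134, -0.001]
ft_force: [-0.2, 0.4, 0.5]
width: 63.1
grasp_force: 0.0
t: 10.27
ee_pos: [552.3, 35.2, 78.7]
orientation: [-0.183, -3.135, 0.0]
ft_force: [-0.2, 0.3, 1.2]
width: 62.8
grasp_force: 0.0
t: 10.6
ee_pos: [553.3, 34.9, 79.9]
orientation: [0.183, 3.134, 0.0]
ft_force: [-0.4, 0.6, -0.5]
width: 40.3
grasp_force: 0.0
```

```bash
python3 -m creep '[0,0,0,0,0,0,0,0,0,0,0,0,0,0,0,0]'; python3 -m creep '[0,0,0.03,0,0,0,0.06,0,0,0,0.08,0,-0.123,0.282,0.08,0,-0.123,0.282,0.08,0,-0.123,0.282,0.08,0,-0.123,0.282,0.08,0,-0.123,0.282,0.08,0,-0.123,0.282,0.08,0,-0.123,0.282,0.08,0]'; python3 -m creep '[0,0,0,0]'
```

```text
t: 10.93
ee_pos: [553.1, 34.6, 79.5]
orientation: [0.184, 3.135, 0.0]
ft_force: [-0.3, -0.3, 5.7]
width: 33.0
grasp_force: 30.0
t: 11.77
ee_pos: [434.2, 303.2, 158.3]
orientation: [-0.184, -3.135, 0.001]
ft_force: [1.2, 0.7, -4.2]
width: 33.2
grasp_force: 30.0
t: 11.85
ee_pos: [432.9, 307.4, 158.5]
orientation: [-0.176, -3.135, -0.003]
ft_force: [0.2, 0.7, -4.0]
width: 33.0
grasp_force: 30.0
```

```bash
python3 -m creep '[-0.006,0.014,0,0,-0.006,0.014,-0.03,0,-0.006,0.014,-0.06,0,-0.006,0.014,-0.075,0,-0.006,0.014,-0.082,0,-0.006,0.014,-0.082,0,-0.006,0.014,-0.082,0]'; python3 -m creep '[0,0,0,0,0,0,0,0,0,0,0,0]' 0.72; python3 -m creep '[0,0,0.04,0,0,0,0.08,0,0,0,0.12,0,0,0,0.16,0,0,0,0.16,0,0,0,0.16,0]' 0.4
python3 - <<'E'
from h import *
o=get_obs();print(o["ee_pos"].round(1))
im,*_=shot("scene"); cv2.imwrite("pics/s1.png",im[...,::-1])
E
```

```text
t: 12.43
ee_pos: [429.9, 315.8, 76.6]
orientation: [-0.184, -3.136, 0.001]
ft_force: [-0.1, -0.8, -3.0]
width: 32.8
grasp_force: 30.0
t: 12.68
ee_pos: [430.7, 316.3, 77.7]
orientation: [0.184, 3.135, 0.002]
ft_force: [-0.0, -0.0, -0.8]
width: 49.1
grasp_force: 0.0
t: 13.18
ee_pos: [431.5, 317.0, 240.1]
orientation: [0.183, 3.131, 0.007]
ft_force: [0.7, -0.3, -0.9]
width: 35.1
grasp_force: 0.0
[431.5 317.  240.1]
```

View pics/s1.png

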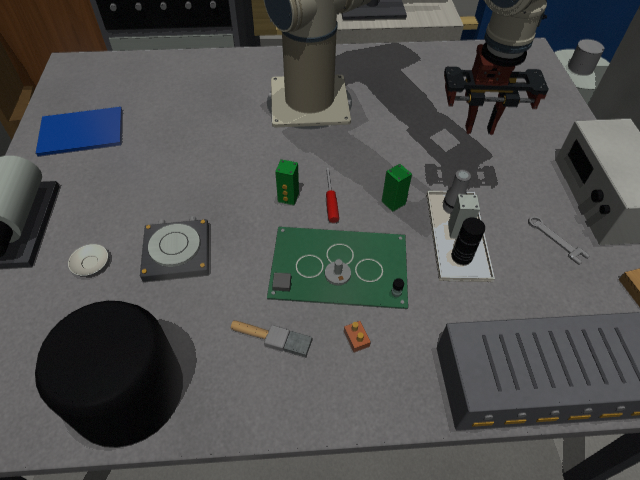

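All three heads are parked upright: canister at (468,240), module at (464,215), objective at (457,190). The carrier stands untouched at (338,268). The carrier is next.

```bash
python3 -m creep '[0.174,-0.291,-0.08,0,0.174,-0.291,-0.08,0,0.174,-0.291,-0.08,0,0.174,-0.291,-0.08,0,0.174,-0.291,-0.08,0,0.174,-0.291,-0.08,0,0.174,-0.291,-0.08,0,0.174,-0.291,-0.08,0,0.174,-0.291,-0.08,0,0.174,-0.291,-0.08,0]' 0.5; python3 -m creep '[0,0,0,0]';python3 - <<'E'
from m import *
im,d,K,Rw,p=shot("wrist"); X=cloud(d,K,Rw,p); o=get_obs();print(o["ee_pos"].round(1))
P=X[(np.hypot(X[...,0]-604,X[...,1]-25)<20)&(X[...,2]>48)&(X[...,2]<58)]
print(len(P),cv2.minAreaRect(P[:,:2].astype(np.float32)))
E
```

```text
t: 14.07
ee_pos: [603.8, 21.9, 153.9]
orientation: [-0.189, -3.132, 0.001]
ft_force: [-0.3, 0.2, -0.2]
width: 43.8
grasp_force: 0.0
t: 14.15
ee_pos: [602.7, 24.6, 155.0]
orientation: [-0.186, -3.132, -0.0]
ft_force: [-0.2, 0.9, 0.0]
width: 44.1
grasp_force: 0.0
[602.7  25.5 155.7]
463 ((604.5143432617188, 25.413633346557617), (15.354439735412598, 15.364887237548828), 26.73869514465332)
```

Commanded z is about 157; I'll go down 129 mm.

```bash
python3 -m creep '[0.001,0,-0.04,0,0.001,0,-0.08,0,0.001,0,-0.11,0,0.001,0,-0.125,0,0.001,0,-0.128,0,0.001,0,-0.128,0]'; python3 -m creep '[0,0,0,0,0,0,0,0,0,0,0,0,0,0,0,0,0,0,0,0,0,0,0,0]' 0
```

```text
t: 14.7
ee_pos: [603.7, 26.6, 28.2]
orientation: [-0.18, -3.134, 0.0]
ft_force: [-0.3, 0.4, 0.5]
width: 44.0
grasp_force: 0.0
t: 15.2
ee_pos: [605.7, 25.0, 29.9]
orientation: [0.184, 3.135, 0.0]
ft_force: [-0.7, -0.5, 6.9]
width: 15.7
grasp_force: 30.0
```

```bash
python3 -m creep '[0,0,0.04,0,0,0,0.08,0,0,0,0.11,0,-0.084,-0.348,0.11,0,-0.084,-0.348,0.11,0,-0.084,-0.348,0.11,0,-0.084,-0.348,0.11,0,-0.084,-0.348,0.11,0,-0.084,-0.348,0.11,0,-0.084,-0.348,0.11,0]'; python3 -m creep '[-0.015,-0.063,0,0,-0.015,-0.063,0,0,-0.015,-0.063,0,0,-0.015,-0.063,0,0]';python3 - <<'E'
from m import *
im,d,K,Rw,p=shot("wrist"); X=cloud(d,K,Rw,p); o=get_obs();print(o["ee_pos"].round(1))
cv2.imwrite("pics/w2.png",im[...,::-1])
m=(abs(X[...,2]-36)<4)&(np.hypot(X[...,0]-521,X[...,1]+323)<75)
P=X[m]; print(len(P),cv2.minEnclosingCircle(P[:,:2].astype(np.float32)))
P=X[(abs(X[...,2]-26)<3)&(np.hypot(X[...,0]-521,X[...,1]+323)<110)]; print(len(P),cv2.minAreaRect(P[:,:2].astype(np.float32)))
im,d,K,Rw,p=shot("scene"); X=cloud(d,K,Rw,p); 
P=X[(np.hypot(X[...,0]-521,X[...,1]+323)<20)&(abs(X[...,2]-36)>20)]; print(len(P),np.nanmean(P,0))
E
```

```text
t: 16.03
ee_pos: [535.5, -260.4, 138.9]
orientation: [-0.184, -3.136, -0.0]
ft_force: [0.2, -0.2, -1.2]
width: 15.2
grasp_force: 30.0
t: 16.37
ee_pos: [520.7, -322.7, 138.6]
orientation: [-0.188, -3.136, -0.001]
ft_force: [0.0, 0.3, -1.7]
width: 15.4
grasp_force: 30.0
[ 521.  -321.4  138.5]
12331 ((520.7114868164062, -322.3416748046875), 54.90382766723633)
15570 ((520.50244140625, -322.40777587890625), (139.2893829345703, 139.77862548828125), 3.7287650108337402)
1051 [ 525.62580196 -323.14629268  279.72969236]
```

View pics/w2.png

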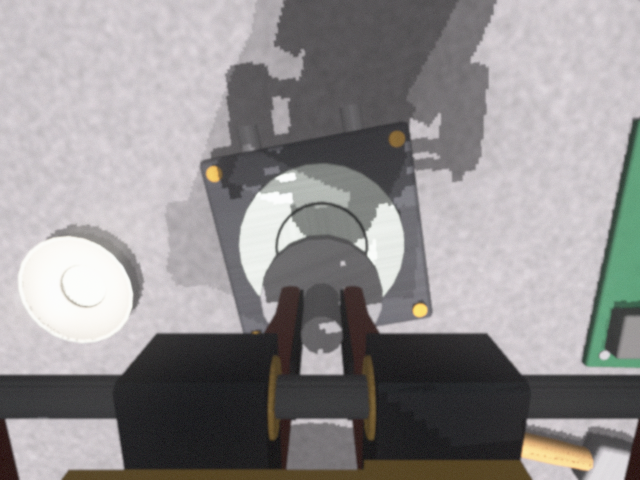

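The carrier is held upright at (322,300), above the plate, whose circle is at (322,245) and measures (520.6, -322.4). I'm within about 1 mm of that, so I'll lower it.

```bash
python3 -m creep '[0,-0.001,-0.035,0,0,-0.001,-0.06,0,0,-0.001,-0.075,0,0,-0.001,-0.08,0,0,-0.001,-0.081,0,0,-0.001,-0.081,0,0,-0.001,-0.081,0]'; python3 -m creep '[0,0,0,0,0,0,0,0,0,0,0,0,0,0,0,0]' 0.5;  python3 -m creep '[0,0,0.03,0,0,0,0.07,0,0,0,0.11,0,0,0,0.15,0,0,0,0.18,0,0,0,0.18,0,0,0,0.18,0]'
python3 - <<'E'
from m import *
im,d,K,Rw,p=shot("wrist"); X=cloud(d,K,Rw,p); o=get_obs();print(o["ee_pos"].round(1))
for z,r in((46,32),(82,14)):
  P=X[(np.hypot(X[...,0]-521,X[...,1]+322)<40)&(abs(X[...,2]-z)<4)]; print(len(P),cv2.minEnclosingCircle(P[:,:2].astype(np.float32)))
P=X[(abs(X[...,2]-26)<3)&(np.hypot(X[...,0]-521,X[...,1]+323)<110)]; print(len(P),cv2.minAreaRect(P[:,:2].astype(np.float32)))
E
```

```text
t: 17.05
ee_pos: [522.2, -321.7, 58.3]
orientation: [0.181, 3.136, -0.0]
ft_force: [-0.4, 0.1, -1.6]
width: 15.6
grasp_force: 30.0
t: 17.38
ee_pos: [521.8, -322.6, 58.2]
orientation: [0.183, 3.136, -0.001]
ft_force: [0.1, 0.3, -0.4]
width: 38.5
grasp_force: 0.0
t: 17.97
ee_pos: [522.5, -323.2, 240.2]
orientation: [0.183, 3.132, -0.004]
ft_force: [-0.2, 0.5, -0.3]
width: 44.1
grasp_force: 0.0
[ 521.4 -322.5  238.1]
2671 ((521.11376953125, -321.4435729980469), 28.030790328979492)
313 ((520.7727661132812, -321.54931640625), 8.033713340759277)
10428 ((520.6622924804688, -322.4990539550781), (139.69764709472656, 139.7008514404297), 3.72908353805542)
```

```bash
python3 -m creep '[-0.045,0.32,0,0,-0.045,0.32,0,0,-0.045,0.32,0,0,-0.045,0.32,0,0,-0.045,0.32,0,0,-0.045,0.32,0,0,-0.045,0.32,0,0,-0.045,0.32,0,0,-0.045,0.32,0,0,-0.045,0.32,0,0]' 0.72;python3 -m creep '[-0.045,0.317,0,0,-0.045,0.317,0,0,-0.045,0.317,0,0,-0.045,0.317,0,0,-0.045,0.317,0,0,-0.045,0.317,0,0,-0.045,0.317,0,0,-0.045,0.317,0,0,-0.045,0.317,0,0,-0.045,0.317,0,0]'
python3 - <<'E'
from m import *
im,d,K,Rw,p=shot("wrist"); X=cloud(d,K,Rw,p); o=get_obs();print(o["ee_pos"].round(1))
cv2.imwrite("pics/w3.png",im[...,::-1])
for n,c,z in(("obj",(430,316),112),("mod",(504,310),108),("can",(574,302),114)):
  P=X[(np.hypot(X[...,0]-c[0],X[...,1]-c[1])<34)&(abs(X[...,2]-z)<4)]; print(n,len(P),cv2.minAreaRect(P[:,:2].astype(np.float32)))
E
```

```text
t: 18.85
ee_pos: [475.2, -1.2, 236.2]
orientation: [-0.178, -3.133, 0.0]
ft_force: [0.5, -0.0, -0.0]
width: 63.5
grasp_force: 0.0
t: 19.68
ee_pos: [431.6, 314.3, 236.4]
orientation: [-0.181, -3.135, 0.003]
ft_force: [-0.4, -0.9, -0.3]
width: 63.1
grasp_force: 0.0
[431.7 313.3 236.5]
obj 1719 ((428.5931091308594, 316.3349914550781), (33.49715042114258, 33.30112075805664), 7.094072341918945)
mod 2773 ((502.5861511230469, 311.2202453613281), (42.0591926574707, 42.676177978515625), 83.28634643554688)
can 666 ((587.6160278320312, 300.9730529785156), (41.98284912109375, 17.164960861206055), 83.739501953125)
```

View pics/w3.png

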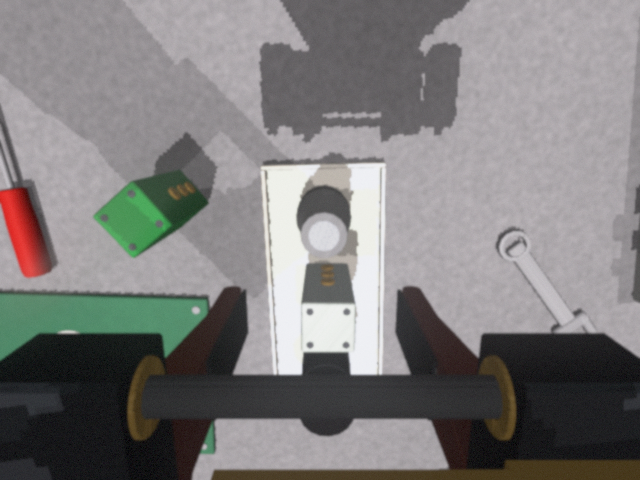

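Three heads upright in the tray: objective top at (325,236), module top at (327,328), canister (326,395), matching the placed positions. I'll grip the objective.

```bash
python3 -m creep '[-0.001,0.001,-0.04,0,-0.001,0.001,-0.08,0,-0.001,0.001,-0.12,0,-0.001,0.001,-0.145,0,-0.001,0.001,-0.161,0,-0.001,0.001,-0.161,0,-0.001,0.001,-0.161,0]'; python3 -m creep '[0,0,0,0,0,0,0,0,0,0,0,0,0,0,0,0,0,0,0,0,0,0,0,0,0,0,0,0,0,0,0,0]' 0.15;python3 -m creep '[0,0,0.03,0,0,0,0.07,0,0,0,0.1,0,0,0,0.1,0]'; python3 -c "
from h import *
for i in range(3):
  shot('wrist');o=get_obs();print(o['ee_pos'].round(1))"
```

```text
t: 20.32
ee_pos: [430.6, 313.4, 76.1]
orientation: [-0.187, -3.134, 0.003]
ft_force: [-0.2, 0.7, 0.4]
width: 63.6
grasp_force: 0.0
t: 20.98
ee_pos: [431.0, 315.8, 77.7]
orientation: [0.183, 3.135, 0.001]
ft_force: [-0.8, -1.2, 7.2]
width: 32.8
grasp_force: 30.0
t: 21.32
ee_pos: [433.2, 317.5, 182.2]
orientation: [0.182, 3.129, 0.009]
ft_force: [1.2, 0.6, -3.5]
width: 32.9
grasp_force: 30.0
[432.  316.6 179.5]
[430.6 315.6 177.3]
[429.7 315.  176. ]
```

```bash
python3 -m creep '[0.123,-0.2815,0,0,0.123,-0.2815,0,0,0.123,-0.2815,0,0,0.123,-0.2815,0,0,0.123,-0.2815,0,0,0.123,-0.2815,0,0,0.123,-0.2815,0,0,0.123,-0.2815,0,0,0.123,-0.2815,0,0,0.123,-0.2815,0,0]'; python3 -c "
from h import *
for i in range(3):
  shot('wrist');o=get_obs();print(o['ee_pos'].round(1))"
```

```text
t: 22.3
ee_pos: [552.1, 33.2, 174.5]
orientation: [-0.187, -3.131, 0.0]
ft_force: [0.1, 1.1, -4.4]
width: 32.9
grasp_force: 30.0
[551.9  34.1 174.8]
[552.   34.7 175.2]
[552.2  35.1 175.6]
```

```bash
python3 -m creep '[0,0,-0.035,0,0,0,-0.065,0,0,0,-0.085,0,0,0,-0.094,0,0,0,-0.095,0,0,0,-0.095,0,0,0,-0.095,0]'; python3 -m creep '[0,0,0,0,0,0,0,0,0,0,0,0,0,0,0,0]' 0.72; python3 -m creep '[0,0,0.04,0,0,0,0.07,0,0,0,0.07,0,-0.05,0.277,0.07,0,-0.05,0.277,0.07,0,-0.05,0.277,0.07,0,-0.05,0.277,0.07,0,-0.05,0.277,0.07,0,-0.05,0.277,0.07,0,-0.05,0.277,0.07,0]';python3 -c "
from h import *
for i in range(3):
  shot('wrist');o=get_obs();print(o['ee_pos'].round(1))"
```

```text
t: 23.03
ee_pos: [553.8, 34.7, 82.4]
orientation: [0.182, 3.136, 0.0]
ft_force: [-1.4, 0.8, -4.9]
width: 32.9
grasp_force: 30.0
t: 23.37
ee_pos: [554.1, 34.0, 82.6]
orientation: [0.183, 3.135, 0.0]
ft_force: [0.4, -1.2, 0.0]
width: 56.1
grasp_force: 0.0
t: 24.2
ee_pos: [502.8, 313.8, 151.9]
orientation: [0.182, 3.136, 0.001]
ft_force: [1.5, -0.6, 0.4]
width: 63.2
grasp_force: 0.0
[502.5 318.  152.1]
[502.8 315.2 151.9]
[503.  313.  151.6]
```

```bash
python3 -m creep '[0.001,0,0,0,0.001,0,-0.03,0,0.001,0,-0.06,0,0.001,0,-0.077,0,0.001,0,-0.077,0,0.001,0,-0.077,0]'; python3 -m creep '[0,0,0,0,0,0,0,0,0,0,0,0,0,0,0,0,0,0,0,0,0,0,0,0]' 0.3;python3 -m creep '[0,0,0.03,0,0,0,0.07,0,0,0,0.11,0,0,0,0.14,0,0,0,0.14,0]'; python3 -c "
from h import *
for i in range(4):
  shot('wrist');o=get_obs();print(o['ee_pos'].round(1))"
```

```text
t: 24.85
ee_pos: [504.5, 309.2, 74.2]
orientation: [-0.186, -3.134, 0.002]
ft_force: [0.7, 0.6, 0.1]
width: 63.4
grasp_force: 0.0
t: 25.35
ee_pos: [505.4, 311.2, 76.1]
orientation: [0.183, 3.134, 0.001]
ft_force: [-0.0, -1.2, 7.3]
width: 41.8
grasp_force: 30.0
t: 25.77
ee_pos: [507.5, 312.9, 221.6]
orientation: [0.183, 3.127, 0.009]
ft_force: [0.8, 0.7, -3.7]
width: 41.7
grasp_force: 30.0
[506.1 312.1 218.2]
[504.6 311.2 215.6]
[503.6 310.5 213.8]
[503.2 310.3 212.9]
```

```bash
python3 -m creep '[0.079,-0.341,0,0,0.079,-0.341,0,0,0.079,-0.341,0,0,0.079,-0.341,0,0,0.079,-0.341,0,0,0.079,-0.341,0,0,0.079,-0.341,0,0,0.079,-0.341,0,0,0.079,-0.341,0,0,0.079,-0.341,0,0]'; python3 -c "
from h import *
for i in range(4):
  shot('wrist');o=get_obs();print(o['ee_pos'].round(1))"
```

```text
t: 26.8
ee_pos: [582.9, -33.9, 212.2]
orientation: [-0.19, -3.132, 0.001]
ft_force: [-0.5, -0.0, -3.1]
width: 41.7
grasp_force: 30.0
[582.4 -31.8 212.3]
[582.2 -30.5 212.5]
[582.3 -29.6 212.9]
[582.5 -29.1 213.3]
```

```bash
python3 -m creep '[0,0,-0.04,0,0,0,-0.08,0,0,0,-0.11,0,0,0,-0.128,0,0,0,-0.135,0,0,0,-0.135,0,0,0,-0.135,0]'; python3 -m creep '[0,0,0,0,0,0,0,0,0,0,0,0,0,0,0,0]' 0.7; python3 -m creep '[0,0,0.04,0,0,0,0.075,0,-0.0085,0.332,0.075,0,-0.0085,0.332,0.075,0,-0.0085,0.332,0.075,0,-0.0085,0.332,0.075,0,-0.0085,0.332,0.075,0,-0.0085,0.332,0.075,0,-0.0085,0.332,0.075,0,-0.0085,0.332,0.075,0]'; python3 -c "
from h import *
for i in range(5):
  shot('wrist');o=get_obs();print(o['ee_pos'].round(1),o['width'])"
```

```text
t: 27.58
ee_pos: [583.5, -28.6, 79.8]
orientation: [-0.18, -3.136, -0.0]
ft_force: [-0.2, 0.4, -3.5]
width: 41.6
grasp_force: 30.0
t: 27.92
ee_pos: [584.0, -29.8, 80.4]
orientation: [0.183, 3.135, 0.0]
ft_force: [0.8, -0.6, 0.6]
width: 60.6
grasp_force: 0.0
t: 28.75
ee_pos: [574.8, 304.2, 155.3]
orientation: [0.183, 3.136, 0.001]
ft_force: [-0.1, 0.1, 0.3]
width: 61.4
grasp_force: 0.0
[574.9 311.  155.7] 61.49020467479863
[574.9 307.6 155.3] 61.35920667886108
[574.7 304.8 155. ] 61.54592688532109
[574.6 302.8 154.8] 61.42166059910701
[574.7 301.6 154.7] 61.468049536665795
```

```bash
python3 -m creep '[0,0,-0.035,0,0,0,-0.06,0,0,0,-0.075,0,0,0,-0.075,0,0,0,-0.075,0]'; python3 -m creep '[0,0,0,0,0,0,0,0,0,0,0,0,0,0,0,0,0,0,0,0]' 0.3;python3 -m creep '[0,0,0.03,0,0,0,0.07,0,0,0,0.08,0,0.027,-0.208,0.08,0,0.027,-0.208,0.08,0,0.027,-0.208,0.08,0,0.027,-0.208,0.08,0,0.027,-0.208,0.08,0,0.027,-0.208,0.08,0,0.027,-0.208,0.08,0]'; python3 -c "
from h import *
for i in range(5):
  shot('wrist');o=get_obs();print(o['ee_pos'].round(1))"
```

```text
t: 29.42
ee_pos: [574.9, 300.1, 79.4]
orientation: [-0.186, -3.134, 0.002]
ft_force: [-0.4, -0.4, 0.2]
width: 61.2
grasp_force: 0.0
t: 29.83
ee_pos: [576.1, 302.1, 81.4]
orientation: [0.183, 3.134, 0.001]
ft_force: [-0.0, -2.9, 6.4]
width: 45.4
grasp_force: 30.0
t: 30.67
ee_pos: [601.9, 91.6, 159.2]
orientation: [-0.19, -3.135, 0.0]
ft_force: [-0.4, 0.4, -3.3]
width: 45.4
grasp_force: 30.0
[601.8  93.2 159.3]
[601.7  94.3 159.4]
[601.7  94.9 159.4]
[601.7  95.3 159.5]
[601.8  95.4 159.6]
```

Down 75 mm, release, retreat up, then look.

```bash
python3 -m creep '[0,0,-0.035,0,0,0,-0.06,0,0,0,-0.07,0,0,0,-0.075,0,0,0,-0.075,0,0,0,-0.075,0]'; python3 -m creep '[0,0,0,0,0,0,0,0,0,0,0,0,0,0,0,0]' 0.75; python3 -m creep '[0,0,0.04,0,0,0,0.08,0,0,0,0.12,0,0,0,0.16,0,-0.04,-0.065,0.21,0,-0.04,-0.065,0.21,0,-0.04,-0.065,0.21,0,-0.04,-0.065,0.21,0]'; python3 -m creep '[0,0,0,0,0,0,0,0,0,0,0,0,0,0,0,0]'
python3 - <<'E'
from m import *
im,d,K,Rw,p=shot("wrist"); X=cloud(d,K,Rw,p); print(get_obs()["ee_pos"].round(1))
def sel(c,r,z0,z1): return X[(np.hypot(X[...,0]-c[0],X[...,1]-c[1])<r)&(X[...,2]>z0)&(X[...,2]<z1)]
for nm,c,r,z0,z1 in(("can",(601,92),40,114,122),("obj",(552,33),30,112,120),("mod",(583,-32),40,108,116),("vial",(657,140),20,44,60),("tip",(623,-95),40,20,28)):
    P=sel(c,r,z0,z1); print(nm,len(P),cv2.minAreaRect(P[:,:2].astype(np.float32)))
im,d,K,Rw,p=shot("scene"); cv2.imwrite("pics/s2.png",im[...,::-1])
E
```

```text
t: 31.42
ee_pos: [602.6, 94.9, 85.5]
orientation: [0.182, 3.135, 0.0]
ft_force: [0.1, 0.0, -3.2]
width: 45.6
grasp_force: 30.0
t: 31.75
ee_pos: [602.5, 94.1, 85.4]
orientation: [0.183, 3.135, 0.0]
ft_force: [0.1, 0.1, -0.4]
width: 65.0
grasp_force: 0.0
t: 32.42
ee_pos: [562.2, 27.6, 297.3]
orientation: [0.187, 3.132, 0.0]
ft_force: [-0.1, 0.5, 0.1]
width: 65.9
grasp_force: 0.0
t: 32.75
ee_pos: [562.0, 29.8, 293.5]
orientation: [-0.182, -3.134, 0.0]
ft_force: [0.6, -0.6, -0.3]
width: 65.8
grasp_force: 0.0
[562.   29.7 293.6]
can 2157 ((598.5703125, 95.08068084716797), (44.53424072265625, 45.446441650390625), 85.40594482421875)
obj 1276 ((549.7762451171875, 35.41630554199219), (33.273921966552734, 33.0731315612793), 5.468051910400391)
mod 2308 ((578.7527465820312, -27.817289352416992), (42.32981491088867, 42.255577087402344), 83.07919311523438)
vial 353 ((658.6162109375, 141.5955810546875), (20.790868759155273, 21.21122932434082), 22.395200729370117)
tip 1038 ((620.505126953125, -93.49969482421875), (36.49217224121094, 36.25920486450195), 82.78573608398438)
```

View pics/s2.png

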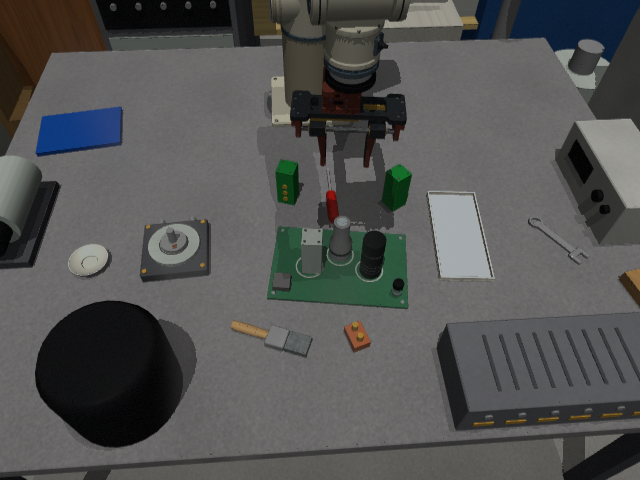

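Carrier upright on the stage at (173,240). Module (312,252), objective (341,240) and canister (373,255) are back within about 5 mm, the vial and tip box are unmoved, and the arm is clear.

```bash
python3 -c "
from h import *
print(ticket.close_job())"
```

```text
the job is handed in; nothing more can be done
None
```

The job is handed in: the carrier stands about 1 mm off the stage plate's centre, all three heads are back upright within about 5 mm of where they started, and the vial and tip box are undisturbed; no verdict came back.

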